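# Turn a trolley wheel until its valve is at the top

## Task

The trolley wheel on the sloping service stand is to be pumped up. Turn it by gently pushing its spokes round with a fingertip, never gripping a spoke or pulling the wheel off its spindle, until the valve stem is at twelve o'clock, straight uphill of the hub. Leave the wheel at rest there and the other things on the bench where they are.

Things in the scene. Friction and masses are not known exactly. Their poses are not given: they have to be found in the camera images.
- stand: grey steel stand screwed to the bench: base plate 260 x 200 x 12 mm, and a column 45 x 50 mm, 140 mm high, behind and below the hub; origin on the bench straight below the wheel's centre. The wheel's open face looks along the stand's -x axis, away from the robot, tilted up 45 degrees
- hub (a point): the wheel's centre, mid-thickness, 175 mm above the bench. Does not turn with the wheel. Its z axis is the axle, pointing out of the wheel's open face (away from the robot and 45 degrees up); its x axis points straight uphill in the plane of the wheel (towards the robot and 45 degrees up), the twelve o'clock direction; its y axis is level, to the robot's right
- wheel (a joint): turn of the wheel about the hub's z axis, rad: 0 (or any whole turn, 6.283) with the valve at twelve o'clock; grows as the valve goes from the hub's x axis towards its y axis (anticlockwise seen facing the open face). It turns freely both ways, without stops within reach, against a steady drag of 0.16 N m (about 2 N at a spoke), does not coast and stays where it is left
- spokes: five round steel spokes, 12 mm thick, in the wheel's mid-plane, from the hub (46 mm across, 50 mm long) to the rim's inside at radius 113 mm, at 36, 108, 180, 252 and 324 degrees from the valve. Origin at the wheel's centre, z along the axle, x towards the valve. The gaps are open, 30 mm free behind the spokes' plane. Tyre: 320 mm across, 36 mm thick
- valve_tip (a point): the free end of the valve stem, a single stub 11 mm thick and 36 mm long of black rubber with a brass end that stands inwards from the rim between two spokes, leaning a little out of the open face; this point lies 82 mm from the axle and 15 mm in front of the spokes' plane, and turns with the wheel
- sleeve (a joint): how far the wheel has been drawn off its spindle along the hub's z axis, m: 0 fully on, where it is held by its weight and 8 N of friction; it must stay on
- cone_a: a loose solid copper cone, 42 mm across, 50 mm high, standing by the low edge of the wheel, on the robot's right; origin under its centre; bystander
- cone_b: a second loose copper cone, 42 mm across, 50 mm high, by the high edge of the wheel, on the robot's left; origin under its centre; bystander
- spanner: a loose open spanner 160 mm long lying on the robot's right of the wheel; origin under its centre; bystander
- driver: a loose screwdriver 170 mm long lying on the robot's left of the wheel; origin under its centre; bystander
- jar: a loose white lidded jar, 52 mm across, 55 mm high, by the low edge of the wheel, on the robot's left; origin under its centre; bystander
- oil: a loose grey bottle, 48 mm across, 120 mm high, by the high edge of the wheel, on the robot's right; origin under its centre; bystander
- radio: a loose black two-way radio, 55 x 100 x 30 mm, lying farther off on the robot's right; origin under its centre; bystander

How it is judged:
On the way:
1. a finger pushes on a spoke and the wheel turns (contact force between the fingers and spokes above 0.3 N and (velocity of joint wheel above 0.05 rad/s or velocity of joint wheel below -0.05 rad/s)), for 0.05 s.
At the end, for the whole second after the job is handed in: The valve tip is uphill of the hub and within 11.5 mm sideways of the straight uphill line (8 degrees either way), the wheel is at rest and still fully on its spindle (drawn off by less than 8 mm) (x of valve_tip in the frame of hub above 0.06 m and y of valve_tip in the frame of hub between -0.0115 and 0.0115 m and velocity of joint wheel between -0.05 and 0.05 rad/s and value of joint sleeve below 0.008 m); the robot touches nothing.
It fails at once if the wheel is pulled off its spindle by more than 15 mm (value of joint sleeve above 0.015 m).
It fails at once if the spokes are gripped or shoved roughly (over 35 N) (contact force between the fingers and spokes above 35 N).
It fails at once if a bystander is moved by more than 30 mm or lifted (distance of any of cone_a, cone_b, spanner, driver, jar, oil, radio from where it was at the start of the episode above 0.03 m).
It also fails if it takes over 64 s, if anything falls off the work surface, if the arm or the gripper's body presses on something with over 40 N, if the wrist force passes 120 N, or if a joint passes its speed limit or range.

## Robot

A 6-joint arm with a two-finger parallel gripper is mounted at the origin on the work surface. World frame = base frame: x ahead of the robot, y to its left, z up, the work surface at z = 0. Lengths are in m, angles in rad, forces in N, time in s.
With the tool pointing down it reaches from about 0.375 to 0.925 m from the base axis. Payload 5.7 kg.
Tool frame: the origin (TCP) lies at the very end of the fingers, on their centre line; the grasp point (between the pads) lies 19 mm behind it; z points along the fingers, y is the line along which they close (so a half turn about z gives the same grasp; the last joint's range is limited). The gripper opens to 85 mm and grips with 20 to 120 N. Pads are 22 mm wide; open, the fingers measure 114 mm over their backs; the gripper's body (76 mm by 85 mm) begins 54 mm behind the grasp point. The pads swing forward as they close: fully open they stand 13 mm farther back than shut.
Start: joints at [1.117, 0.359, 1.51, -0, 1.272, -0.115], TCP at [0.199, 0.566, 0.231] pointing down, gripper open.
Joint ranges: [-2.97, 2.97], [-1.01, 2.36], [0.21, 2.38], [-0.96, 4.11], [0.2, 2.71], [-2.98, 2.98]. Speed limits (rad/s): [2.39, 2.39, 3.14, 3.14, 3.14, 3.14].

## Interface

Orientations are given as a unit quaternion [x, y, z, w].
In Python, from station import ctrl, imaging gives the robot as it stands.
- The arm moves only by the tool step_arm, never from a script. Its argument "deltas" is one flat list of numbers, 7 for each row, row after row: the shift along the world's x, y, z in m, then the turn, a rotation vector about the world's x, y, z in rad, then the opening, from 0 (shut) to 1 (fully open). In form: [dx, dy, dz, wx, wy, wz, hand, dx, dy, dz, wx, wy, wz, hand, ...]. A call has 1 to 20 rows; each row is the pose to reach, as a shift and turn from the pose commanded when the call began; what a row does not reach only later rows make up. A row lasts 1/8 s, in which the tool goes at most 62.5 mm and 10.7 degrees, less where a joint would pass 70% of its speed; a pose out of reach is approached as far as the arm can. A call with a gripper value outside its range is refused whole. The fingers move at their own pace and stop on an object; "force" is the grip in N (left out, the last holds). Time passes only in rows, so rows that repeat a pose let the fingers close. It gives the time, the measured TCP pose, the force, the opening and the grip force at its end, in the units of the state.
- ctrl.sense(): the state, without advancing time (a new reading comes with each control period).
- imaging.get_image(name): name is "scene" or "top" or "wrist"; returns a dict with "frame" (400x640x3 uint8, red, green, blue), "fx", "fy", "cx", "cy" (pixels), "k1" (the pictures are not rectified: a ray, as slopes to the right and down, at radius r is drawn at 1 + k1 r^2 times it, then the intrinsics apply), "position" and "orientation" of the camera in the world. Camera axes: x right, y down, z forward; pixel columns grow to the right and rows downward; lengths in m; the calibration is good to about 2 mm. A picture is of the moment at which its call begins. There is no depth.
- ctrl.close_job(): hands the job in; it is judged then, once.
The state is a dict: "time_s": time; "q": joint angles; "dq": joint speeds; "joint_efforts": joint torques, N m; "ee_pos": TCP position; "tcp_rot": TCP orientation; "force": force on the tool from outside, world axes, zero at the start; "torque": the same for the moment, N m; "width": finger opening in m; "finger_force": force on a finger pad.
Only numpy, scipy, OpenCV 4.12 (cv2) and the standard library are available. Lean on these libraries where they do the work, as an engineer would, in place of code of your own. Each camera call takes 0.05 s, during which the arm holds its last target. There are 200 camera calls.

## Working session

There is one attempt and no reset: what is moved stays moved. The work goes in short steps, Python scripts to look and compute and a tool call to move; the robot and the scene stay as the last step left them, time stands still between calls to the robot, and variables do not carry over. Pictures are saved under pics/ and viewed, at most 10 in all, crops included, and the job is handed in when it is done.

Besides the shell and the picture viewer there is one more tool, called after ">>>" by a JSON object that holds its "name" and its "arguments". step_arm: Moves the arm, as the interface text tells. Its arguments: {"type":"object","properties":{"deltas":{"type":"array","items":{"type":"number"}},"force":{"type":"number"}},"required":["deltas"]}

```bash
mkdir -p pics
python3 - <<'E'
from station import ctrl, imaging
import cv2,numpy as np
for n in ("scene","top"):
    d=imaging.get_image(n); cv2.imwrite(f"pics/{n}0.png",d["frame"][:,:,::-1])
    print(n,{k:np.round(v,4).tolist() for k,v in d.items() if k!="frame"})
s=ctrl.sense();print(s["ee_pos"],s["tcp_rot"],s["time_s"],s["force"])
E
```

```text
scene {'fx': 371.0843, 'fy': 371.0843, 'cx': 322.1425, 'cy': 194.5934, 'k1': -0.0445, 'position': [0.9301, 0.452, 0.8995], 'orientation': [0.2991, 0.8935, -0.3185, -0.1041]}
top {'fx': 484.7049, 'fy': 484.7049, 'cx': 310.9217, 'cy': 201.0728, 'k1': 0.0421, 'position': [0.4695, -0.0587, 1.5342], 'orientation': [-0.7039, 0.7088, -0.0335, 0.0336]}
[0.1991427  0.56532706 0.23050429] [ 1.68579908e-01  9.85687613e-01 -8.29297705e-04 -2.36805661e-04] 0.1 [-0.10207607 -0.47406844  0.36344431]
```

View pics/scene0.png

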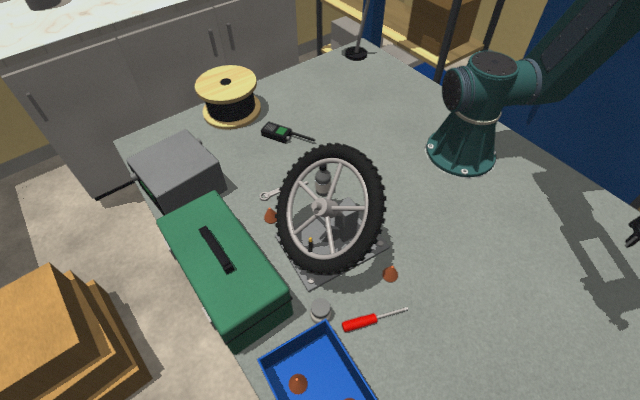

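View pics/top0.png

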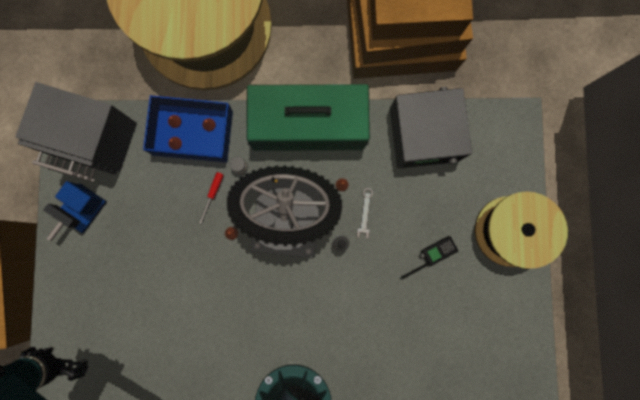

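Scene: wheel hub near (322,207), valve with brass tip near (310,240), at the low side. Top: wheel centre near (285,203). I'll enlarge both.

Run:
```python
import cv2,numpy as np
a=cv2.imread("pics/scene0.png")[135:285,260:400]; b=cv2.imread("pics/top0.png")[155:260,215:355]
a=cv2.resize(a,None,fx=4,fy=4,interpolation=cv2.INTER_CUBIC)
b=cv2.resize(b,None,fx=5,fy=5,interpolation=cv2.INTER_CUBIC)
cv2.imwrite("pics/a.png",a);cv2.imwrite("pics/b.png",b)
```

```text
(no output)
```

View pics/a.png

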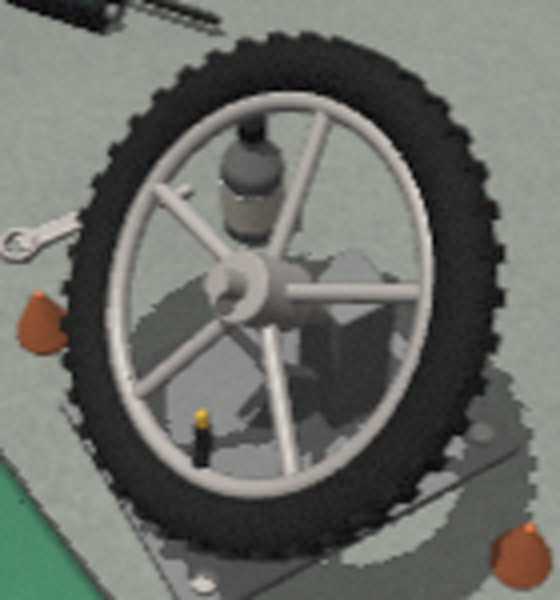

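View pics/b.png

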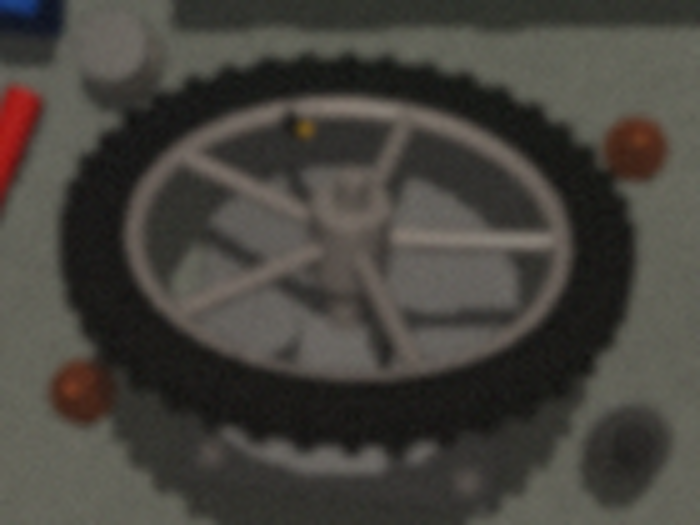

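Valve tip: scene crop (203,412) and top crop (306,129). The five spoke ends are readable in both crops, so I'll fit the hub xy, stand yaw and wheel angle jointly.

```bash
cat > h.py <<'E'
import numpy as np
from scipy.spatial.transform import Rotation as R
from scipy.optimize import least_squares
def proj(d,P):
    p=R.from_quat(d["orientation"]).inv().apply(np.atleast_2d(P)-d["position"])
    s=p[:,:2]/p[:,2:]; s=s*(1+d["k1"]*(s**2).sum(1,keepdims=True))
    return s*[d["fx"],d["fy"]]+[d["cx"],d["cy"]]
def hubR(psi): # psi: stand yaw minus pi
    c=np.sqrt(.5); x=np.array([-c,0,c]); z=np.array([c,0,c]); y=np.cross(z,x)
    return R.from_euler("z",psi).as_matrix()@np.stack([x,y,z],1)
def pts(hub,psi,th):
    a=th+np.radians([324,252,180,108,36]); L=[[.113*np.cos(t),.113*np.sin(t),0] for t in a]
    L.append([.082*np.cos(th),.082*np.sin(th),.015])
    return np.array(L)@hubR(psi).T+hub
E
python3 - <<'E'
from h import *
from station import imaging
S=np.array([(137,392),(162,188),(325,115),(417,292),(291,472),(203,412)])/4+[260,135]
T=np.array([(407,122),(552,241),(413,360),(187,316),(186,155),(306,129)])/5+[215,155]
cs,ct=imaging.get_image("scene"),imaging.get_image("top")
f=lambda p:np.r_[(proj(cs,pts([p[0],p[1],.175+p[4]],p[2],p[3]))-S).ravel(),(proj(ct,pts([p[0],p[1],.175+p[4]],p[2],p[3]))-T).ravel(),p[4]*1000]
for t0 in (2.5,3.5):
    r=least_squares(f,[.45,0,0,t0,0],x_scale=[.01,.01,.1,.1,.001]);print(r.cost,r.x,np.degrees(r.x[2:4]));print(np.round(f(r.x)[:-1].reshape(-1,2),1).tolist())
p=r.x; print(np.round(hubR(p[2]),3)); 
# bystander xy from top pixels at mid-height
for n,px,h in (("cone_b",(231,233),.03),("oil",(341,244),.11),("jar",(240,165),.05),("cone_a",(342,184),.03),("driver",(210,197),.01),("spanner",(365,212),.005)):
    g=least_squares(lambda v:(proj(ct,[v[0],v[1],h])-px).ravel(),[.5,0]).x;print(n,g.round(3))
E
```

```text
4.726815522150928 [ 5.96683224e-01  1.49020688e-02 -1.09197622e-01  3.57944361e+00
 -2.36606906e-04] [ -6.25656287 205.08701214]
[[0.5, -0.5], [-0.6, -0.1], [-0.7, -0.0], [0.3, -0.2], [-0.1, -0.3], [-0.6, 0.1], [-0.4, -0.2], [-0.8, -0.2], [0.7, 1.4], [-1.4, -1.1], [0.8, 0.7], [-0.3, -0.1]]
4.726815522150616 [ 5.96683224e-01  1.49020688e-02 -1.09197606e-01  3.57944360e+00
 -2.36606896e-04] [ -6.25656194 205.08701124]
[[0.5, -0.5], [-0.6, -0.1], [-0.7, -0.0], [0.3, -0.2], [-0.1, -0.3], [-0.6, 0.1], [-0.4, -0.2], [-0.8, -0.2], [0.7, 1.4], [-1.4, -1.1], [0.8, 0.7], [-0.3, -0.1]]
[[-0.703 -0.109  0.703]
 [ 0.077 -0.994 -0.077]
 [ 0.707  0.     0.707]]
cone_b [0.515 0.189]
oil [ 0.478 -0.146]
jar [0.725 0.16 ]
cone_a [ 0.666 -0.157]
driver [0.63  0.259]
spanner [ 0.579 -0.23 ]
```

```bash
cat >> h.py <<'E'
HUB=np.array([.5967,.0149,.175]); PSI=-.1092; H=hubR(PSI)
BETA=np.radians(15)
y=np.array([-H[0,1],-H[1,1],0]); ztool=R.from_rotvec(y*np.radians(30)).apply([0,0,-1])
RT=R.from_matrix(np.stack([np.cross(y,ztool),y,ztool],1))
def wp(phi,depth=-.014,r=.075):  # TCP so that the finger axis crosses the spoke plane at (r,phi)
    p=HUB+H@[r*np.cos(np.radians(phi)),r*np.sin(np.radians(phi)),0]
    return p+ztool*(-depth)/np.cos(BETA)
E
python3 - <<'E'
from h import *
from station import ctrl
s=ctrl.sense(); p0=s["ee_pos"]
print("rot",(RT*R.from_quat(s["tcp_rot"]).inv()).as_rotvec().round(3))
print("above",(wp(-82,.13)-p0).round(3),"abs",wp(-82,.13).round(3)); b=wp(-82,.13)
print("in from above",(wp(-82)-b).round(3))
for f in list(range(-82,97,6)): print(f,(wp(f)-wp(-82)).round(3))
E
```

```text
rot [0.118 0.511 0.224]
above [ 0.465 -0.483  0.068] abs [0.664 0.082 0.299]
in from above [-0.074  0.008 -0.129]
-82 [0. 0. 0.]
-76 [-0.006 -0.001  0.005]
-70 [-0.011 -0.003  0.011]
-64 [-0.017 -0.005  0.016]
-58 [-0.022 -0.008  0.021]
-52 [-0.027 -0.012  0.025]
-46 [-0.031 -0.017  0.029]
-40 [-0.036 -0.022  0.033]
-34 [-0.04  -0.028  0.037]
-28 [-0.043 -0.035  0.039]
-22 [-0.047 -0.041  0.042]
-16 [-0.049 -0.049  0.044]
-10 [-0.051 -0.056  0.045]
-4 [-0.053 -0.064  0.046]
2 [-0.054 -0.071  0.046]
8 [-0.054 -0.079  0.045]
14 [-0.054 -0.087  0.044]
20 [-0.053 -0.095  0.042]
26 [-0.052 -0.102  0.04 ]
32 [-0.05  -0.109  0.038]
38 [-0.047 -0.116  0.034]
44 [-0.044 -0.122  0.031]
50 [-0.041 -0.128  0.027]
56 [-0.037 -0.133  0.022]
62 [-0.033 -0.138  0.018]
68 [-0.028 -0.142  0.012]
74 [-0.023 -0.145  0.007]
80 [-0.018 -0.147  0.002]
86 [-0.013 -0.149 -0.004]
92 [-0.007 -0.149 -0.009]
```

>>> {"name": "step_arm", "arguments": {"deltas": [0,0,0.06,0,0,0,0,0,0,0.12,0.02,0.09,0.04,0,0.05,-0.05,0.17,0.04,0.17,0.075,0,0.09,-0.09,0.19,0.06,0.26,0.11,0,0.13,-0.13,0.19,0.08,0.35,0.15,0,0.17,-0.17,0.19,0.1,0.43,0.19,0,0.21,-0.21,0.19,0.118,0.511,0.224,0,0.25,-0.25,0.19,0.118,0.511,0.224,0,0.29,-0.29,0.19,0.118,0.511,0.224,0,0.33,-0.33,0.19,0.118,0.511,0.224,0,0.37,-0.37,0.19,0.118,0.511,0.224,0,0.41,-0.41,0.19,0.118,0.511,0.224,0,0.44,-0.45,0.17,0.118,0.511,0.224,0,0.465,-0.483,0.13,0.118,0.511,0.224,0,0.465,-0.483,0.09,0.118,0.511,0.224,0,0.465,-0.483,0.068,0.118,0.511,0.224,0,0.465,-0.483,0.068,0.118,0.511,0.224,0,0.465,-0.483,0.068,0.118,0.511,0.224,0], "force": 20}}

```text
time_s: 2.45
ee_pos: [0.6647, 0.083, 0.3003]
tcp_rot: [0.053, 0.965, 0.015, -0.258]
force: [-0.4, -0.5, -0.7]
width: 0.0002
finger_force: 0.0
```

Run:
```python
from h import *
from station import ctrl,imaging
import cv2
s=ctrl.sense(); print(s["ee_pos"],(RT*R.from_quat(s["tcp_rot"]).inv()).as_rotvec().round(3),s["width"],s["time_s"],s["force"])
print("to in",(wp(-82)-s["ee_pos"]).round(3))
d=imaging.get_image("scene")
cv2.imwrite("pics/c.png",cv2.resize(d["frame"][60:300,220:460,::-1],None,fx=2.4,fy=2.4,interpolation=cv2.INTER_CUBIC))
```

```text
[0.66469739 0.08299465 0.3003085 ] [-0.001  0.002  0.   ] 0.00017830193703388303 2.45 [-0.4020087  -0.52411741 -0.74178128]
to in [-0.074  0.007 -0.13 ]
```

View pics/c.png

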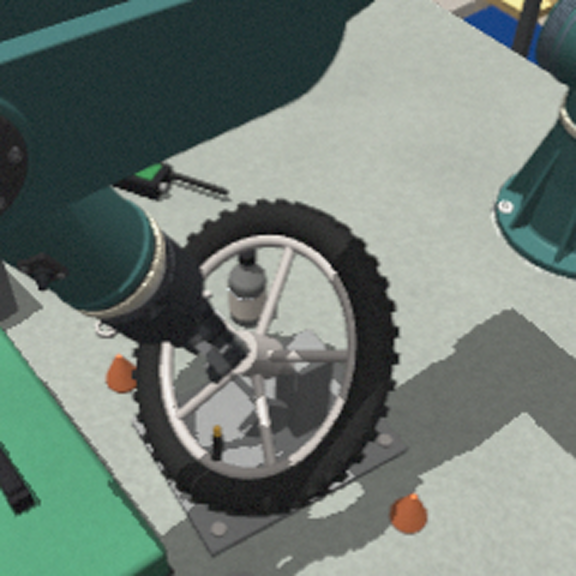

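The shut gripper hovers in front of the wheel (crop ~(225,360)), with fingers shut and everything untouched; the valve tip is still at (217,430). Now I'll go in along the tool axis and start sweeping.

>>> {"name": "step_arm", "arguments": {"deltas": [-0.015,0.002,-0.026,0,0,0,0,-0.03,0.003,-0.052,0,0,0,0,-0.044,0.005,-0.078,0,0,0,0,-0.055,0.006,-0.096,0,0,0,0,-0.065,0.007,-0.114,0,0,0,0,-0.074,0.007,-0.13,0,0,0,0,-0.074,0.007,-0.13,0,0,0,0]}}

```text
time_s: 3.38
ee_pos: [0.59, 0.0901, 0.1698]
tcp_rot: [0.053, 0.964, 0.015, -0.258]
force: [0.5, -0.7, -0.2]
width: 0.0
finger_force: 0.0
```

>>> {"name": "step_arm", "arguments": {"deltas": [-0.006,-0.001,0.005,0,0,0,0,-0.011,-0.003,0.011,0,0,0,0,-0.017,-0.005,0.016,0,0,0,0,-0.022,-0.008,0.021,0,0,0,0,-0.027,-0.012,0.025,0,0,0,0,-0.031,-0.017,0.029,0,0,0,0,-0.036,-0.022,0.033,0,0,0,0,-0.04,-0.028,0.037,0,0,0,0,-0.043,-0.035,0.039,0,0,0,0,-0.047,-0.041,0.042,0,0,0,0]}}

```text
time_s: 4.62
ee_pos: [0.543, 0.0484, 0.2113]
tcp_rot: [0.053, 0.964, 0.015, -0.259]
force: [2.2, 1.7, -1.3]
width: -0.0003
finger_force: 1.0
```

Run:
```python
from h import *
from station import ctrl,imaging
import cv2
s=ctrl.sense(); print(s["ee_pos"],wp(-22),s["force"])
d=imaging.get_image("scene")
cv2.imwrite("pics/d.png",cv2.resize(d["frame"][120:300,240:420,::-1],None,fx=3.2,fy=3.2,interpolation=cv2.INTER_CUBIC))
```

```text
[0.54296052 0.04841247 0.21133859] [0.5436797  0.04897679 0.21161929] [ 2.18380876  1.69458951 -1.25564655]
```

View pics/d.png

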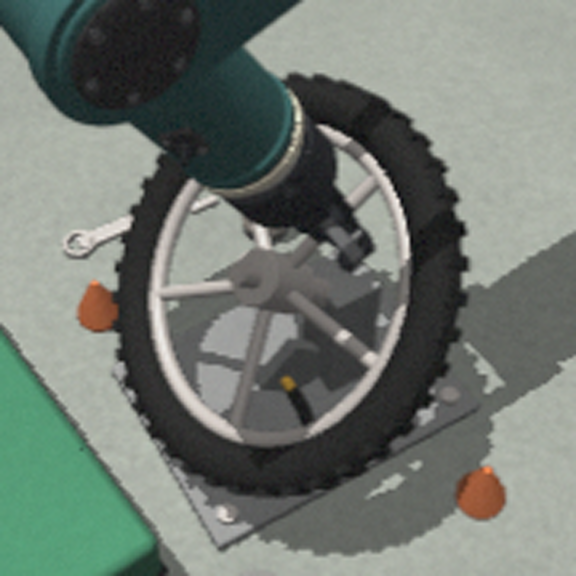

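The wheel is turning: the valve tip has moved to crop (288,383), with about 3 N on the tool and the bystanders unmoved. I'll continue the sweep.

>>> {"name": "step_arm", "arguments": {"deltas": [-0.002,-0.008,0.002,0,0,0,0,-0.004,-0.015,0.003,0,0,0,0,-0.006,-0.023,0.004,0,0,0,0,-0.007,-0.03,0.004,0,0,0,0,-0.007,-0.038,0.003,0,0,0,0,-0.007,-0.046,0.002,0,0,0,0,-0.006,-0.054,0,0,0,0,0,-0.005,-0.061,-0.002,0,0,0,0,-0.003,-0.068,-0.004,0,0,0,0,0,-0.075,-0.008,0,0,0,0,0.003,-0.081,-0.011,0,0,0,0,0.006,-0.087,-0.015,0,0,0,0,0.01,-0.092,-0.02,0,0,0,0,0.014,-0.097,-0.024,0,0,0,0,0.019,-0.101,-0.03,0,0,0,0,0.024,-0.104,-0.035,0,0,0,0,0.029,-0.106,-0.04,0,0,0,0]}}

```text
time_s: 6.8
ee_pos: [0.5725, -0.0573, 0.1709]
tcp_rot: [0.053, 0.964, 0.015, -0.259]
force: [-2.3, 2.3, 1.5]
width: -0.0001
finger_force: 1.3
```

Run:
```python
from h import *
from station import ctrl,imaging
import cv2
s=ctrl.sense(); print(s["ee_pos"],wp(80),s["force"])
d=imaging.get_image("scene")
cv2.imwrite("pics/e.png",cv2.resize(d["frame"][120:300,240:420,::-1],None,fx=3.2,fy=3.2,interpolation=cv2.INTER_CUBIC))
for th in (-30,-20,-10,0): print(th,((proj(d,pts(HUB,PSI,np.radians(th)))-[240,120])*3.2).round().tolist())
```

```text
[ 0.5725307  -0.05732735  0.17088862] [ 0.57229244 -0.05672721  0.17165703] [-2.3257252   2.26462464  1.51851992]
-30 [[387.0, 333.0], [256.0, 428.0], [164.0, 318.0], [220.0, 165.0], [356.0, 160.0], [349.0, 245.0]]
-20 [[395.0, 306.0], [277.0, 428.0], [168.0, 340.0], [204.0, 181.0], [339.0, 147.0], [345.0, 227.0]]
-10 [[399.0, 278.0], [298.0, 424.0], [176.0, 362.0], [191.0, 200.0], [320.0, 139.0], [337.0, 210.0]]
0 [[399.0, 251.0], [319.0, 415.0], [186.0, 381.0], [180.0, 221.0], [300.0, 135.0], [328.0, 196.0]]
```

View pics/e.png

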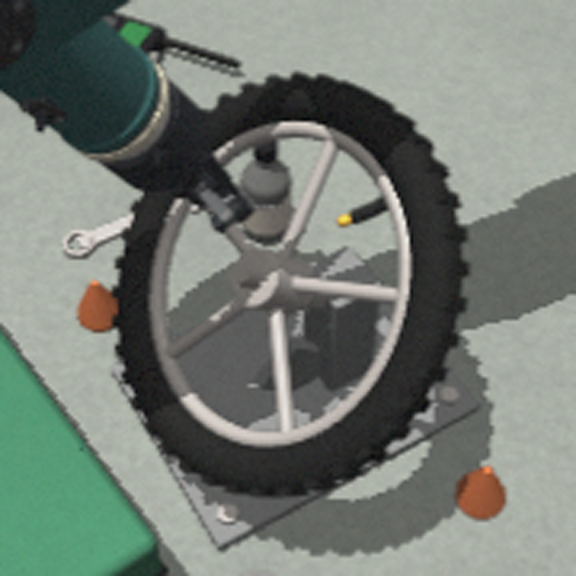

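Valve tip is at (344,220), with spoke ends at (397,295), (285,428) and (334,145). That puts the wheel at about −16.5°, so I'll push 16.5° more.

>>> {"name": "step_arm", "arguments": {"deltas": [0.003,-0.001,-0.003,0,0,0,0,0.006,-0.002,-0.006,0,0,0,0,0.009,-0.002,-0.009,0,0,0,0,0.012,-0.002,-0.012,0,0,0,0,0.0155,-0.002,-0.0145,0,0,0,0,0.0155,-0.002,-0.0145,0,0,0,0,0.0155,-0.002,-0.0145,0,0,0,0]}}

```text
time_s: 7.72
ee_pos: [0.5884, -0.0594, 0.1566]
tcp_rot: [0.053, 0.965, 0.015, -0.258]
force: [-0.3, 0.7, -0.6]
width: -0.0
finger_force: 0.0
```

Run:
```python
from h import *
from station import ctrl,imaging
import cv2
s=ctrl.sense(); print(s["ee_pos"],wp(96.5),s["force"])
d=imaging.get_image("scene")
cv2.imwrite("pics/f.png",cv2.resize(d["frame"][150:270,270:390,::-1],None,fx=5,fy=5,interpolation=cv2.INTER_CUBIC))
for th in (-10,-5,0,5): print(th,((proj(d,pts(HUB,PSI,np.radians(th)))-[270,150])*5).round().tolist())
print((wp(88)-wp(96.5)).round(3), (wp(88,.13)-wp(96.5)).round(3))
```

```text
[ 0.58841019 -0.05940416  0.15662343] [ 0.58734279 -0.05903852  0.15644444] [-0.30252339  0.65207639 -0.62382743]
-10 [[473.0, 285.0], [316.0, 512.0], [125.0, 415.0], [148.0, 162.0], [350.0, 67.0], [377.0, 179.0]]
-5 [[474.0, 263.0], [333.0, 506.0], [132.0, 431.0], [139.0, 178.0], [334.0, 64.0], [370.0, 167.0]]
0 [[473.0, 242.0], [349.0, 498.0], [141.0, 445.0], [131.0, 195.0], [319.0, 62.0], [362.0, 157.0]]
5 [[470.0, 222.0], [365.0, 489.0], [151.0, 459.0], [123.0, 212.0], [303.0, 61.0], [354.0, 148.0]]
[-0.008  0.     0.008] [ 0.066 -0.008  0.137]
```

View pics/f.png

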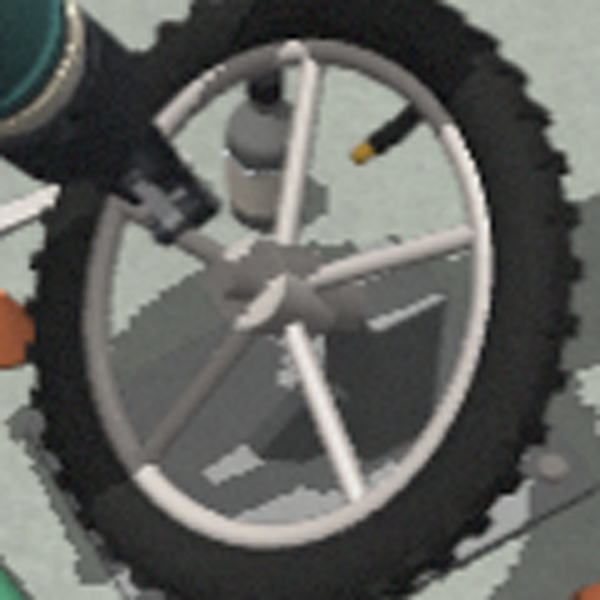

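Valve tip is at (362,153), with spoke ends at (358,495), (471,238) and (312,62). The wheel is at about +1.5°, on target, so I'll back off and withdraw along the tool axis.

>>> {"name": "step_arm", "arguments": {"deltas": [-0.004,0,0.004,0,0,0,0,-0.008,0,0.008,0,0,0,0,-0.001,0,0.021,0,0,0,0,0.009,-0.001,0.038,0,0,0,0,0.021,-0.002,0.058,0,0,0,0,0.036,-0.004,0.085,0,0,0,0,0.051,-0.006,0.111,0,0,0,0,0.066,-0.008,0.137,0,0,0,0,0.08,-0.01,0.17,0,0,0,0,0.08,-0.01,0.2,0,0,0,0,0.08,-0.01,0.2,0,0,0,0,0.08,-0.01,0.2,0,0,0,0]}}

```text
time_s: 9.28
ee_pos: [0.6679, -0.0691, 0.3565]
tcp_rot: [0.053, 0.965, 0.015, -0.258]
force: [0.2, -0.5, 0.2]
width: -0.0002
finger_force: 0.0
```

Run:
```python
from station import ctrl,imaging
import cv2
s=ctrl.sense(); print(s["ee_pos"],s["force"],s["time_s"])
d=imaging.get_image("scene")
cv2.imwrite("pics/g.png",cv2.resize(d["frame"][150:270,270:390,::-1],None,fx=5,fy=5,interpolation=cv2.INTER_CUBIC))
```

```text
[ 0.66789454 -0.06907647  0.35646137] [ 0.2013889  -0.48024848  0.24787335] 9.275
```

View pics/g.png

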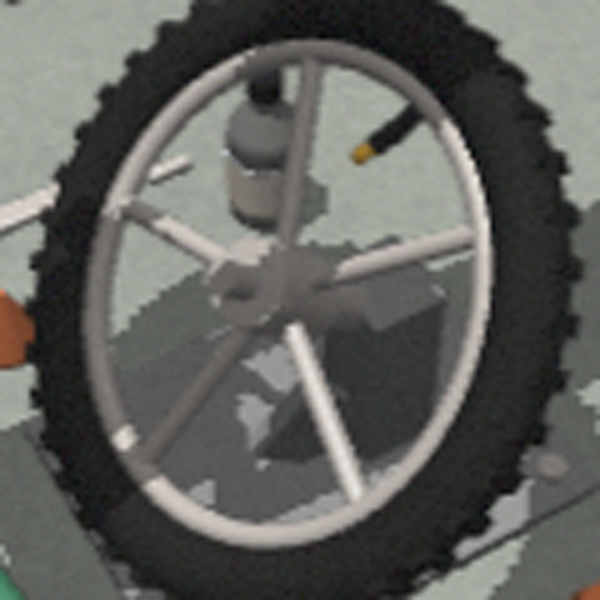

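The wheel hasn't moved: the valve tip is still at (362,153), about +1.5°, and the gripper is clear. Handing in.

```bash
python3 -c "
from station import ctrl
print(ctrl.close_job())"
```

```text
the job is handed in; nothing more can be done
None
```

The job is handed in: the valve stem is at twelve o'clock to within about 2 degrees by camera, the wheel was at rest with the gripper clear, and no bystander was seen to move; no verdict was returned.

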